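# Put the hand tools back in their trays on the saw bench

## Task

Tidy the saw bench: put the loose chisel, screwdriver and spanner away, each in the plywood tray that already holds one of its kind. Lay each one lengthwise and flat on the tray's floor beside the one already there, not on top of it and pointing the same way; set them down without dropping them, because a knock chips the chisel's edge. Leave the tools already in the trays and everything else on the bench where they are.

Things in the scene. Friction and masses are not known exactly. Their poses are not given: they have to be found in the camera images.
- chisel: The loose wood chisel, 170 mm: squarish pale wood handle 92 x 26 wide x 24 high, brass ferrule, flat steel blade 18 wide. Lies on its handle on the near part of the bench, does not roll. Origin: underside of the handle at the balance point, where to grip it across y; +x from handle to cutting edge (butt x = -72 mm, ferrule from +20, edge at +98), z up. 0.14 kg.
- screwdriver: The loose screwdriver, 170 mm: eight-sided red handle 85 long, 28 across flats, black band and collar, thin steel shank. Lies on a flat of its handle on the near part of the bench, does not roll. Origin: underside of the handle near the balance point, where to grip it across y; +x from handle to blade tip (handle end x = -68 mm, collar from +17, tip at +102), z up. 0.11 kg.
- spanner: The loose steel combination spanner, 170 mm, flat on the near part of the bench, heads 9 mm thick; shaft 12 mm wide, underside 1 and top 8 mm above the bench. Origin: underside, middle of the shaft, at the balance point, where to grip it across y with the fingertips; +x from ring end (25 wide, x = -85 to -60 mm) to open jaw end (28 wide, +55 to +85), z up. 0.12 kg.
- chisel_tray: Tray that holds a chisel: one of three alike open plywood trays in a row, in any order, fixed; 220 x 150 x 46 mm high outside, walls and floor 8 mm. Origin: centre of underside; x along the length, y across, z up. The chisel in it lies lengthwise near y = -39 mm, cutting edge to +x. The +y half is free: lay the new one near y = +22 mm, its middle at x = 0, its +x along the tray's.
- screwdriver_tray: Tray that holds a screwdriver: one of three alike open plywood trays in a row, in any order, fixed; 220 x 150 x 46 mm high outside, walls and floor 8 mm. Origin: centre of underside; x along the length, y across, z up. The screwdriver in it lies lengthwise near y = -39 mm, blade tip to +x. The +y half is free: lay the new one near y = +22 mm, its middle at x = 0, its +x along the tray's.
- spanner_tray: Tray that holds a spanner: one of three alike open plywood trays in a row, in any order, fixed; 220 x 150 x 46 mm high outside, walls and floor 8 mm. Origin: centre of underside; x along the length, y across, z up. The spanner in it lies lengthwise near y = -39 mm, open jaw end to +x. The +y half is free: lay the new one near y = +22 mm, its middle at x = 0, its +x along the tray's.
- old_chisel: The chisel already lying on the floor of the chisel tray; same size, looks and axes as chisel. It stays there and shows which way to point the new one.
- old_screwdriver: The screwdriver already lying on the floor of the screwdriver tray; same size, looks and axes as screwdriver. It stays there and shows which way to point the new one.
- old_spanner: The spanner already lying on the floor of the spanner tray; same size, looks and axes as spanner. It stays there and shows which way to point the new one.
- chisel_mid (a point): Middle of the loose chisel's length and thickness: at x = +13 mm, z = +12 mm in its own frame.
- screwdriver_mid (a point): Middle of the loose screwdriver's length and thickness: at x = +17 mm, z = +14 mm in its own frame.
- spanner_mid (a point): Middle of the loose spanner's length and thickness: at x = +0 mm, z = +4.5 mm in its own frame.
- tape: Yellow and black tape measure standing on the bench among the tools, 80 x 38 x 58 mm high. Leave it. Origin: centre of its underside, x along its length.
- offcut: Pale wood offcut lying on the bench among the tools, 90 x 36 x 22 mm high. Leave it. Origin: centre of its underside, x along its length.
- pencil: Red carpenter's pencil lying on the bench, 170 x 14 x 8 mm high. Leave it. Origin: underside, 75 mm from its blunt end, x towards its point.
- glue: White glue bottle, upright at the right of the bench, 60 mm across, 170 mm high. Leave it. Origin: centre of its foot.
- screw_tin: Clear jar with a steel lid, upright at the left of the bench, 84 mm across, 85 mm high. Leave it. Origin: centre of its foot.
- chisel_tip (a point): The cutting edge of the loose chisel: at x = +98 mm, z = +12 mm in its own frame.
- screwdriver_tip (a point): The blade tip of the loose screwdriver: at x = +102 mm, z = +14 mm in its own frame.
- spanner_tip (a point): The open jaw end of the loose spanner: at x = +85 mm, z = +4.5 mm in its own frame.
Things that resemble listed ones, but are neither listed nor needed, are in the scene too. What is shaped like the screwdriver but green is not meant.

How it is judged:
By the outcome, as a careful person would: the job done as asked, in the order asked, and still so for the second after the job is handed in, with the robot touching nothing.
It also fails if it takes over 72 s, if anything falls off the work surface, if the arm or the gripper's body presses on something with over 40 N, if the wrist force passes 120 N, or if a joint passes its speed limit or range.

## Robot

A 6-joint arm with a two-finger parallel gripper is mounted at the origin on the work surface. World frame = base frame: x ahead of the robot, y to its left, z up, the work surface at z = 0. Lengths are in mm, angles in rad, forces in N, time in s.
With the tool pointing down it reaches from about 250 to 850 mm from the base axis. Payload 12.5 kg.
Tool frame: the origin (TCP) lies at the very end of the fingers, on their centre line; the grasp point (between the pads) lies 19 mm behind it; z points along the fingers, y is the line along which they close (so a half turn about z gives the same grasp; the last joint's range is limited). The gripper opens to 93 mm and grips with 3 to 60 N. Pads are 15 mm wide; open, the fingers measure 128 mm over their backs; the gripper's body (75 mm by 188 mm) begins 65 mm behind the grasp point.
Start: joints at [1.143, 0.351, 1.652, -0, 1.139, -0.085], TCP at [184.837, 517.996, 218.633] pointing down, gripper open.
Joint ranges: [-2.75, 2.75], [-0.79, 2.1], [0.01, 2.65], [-1.57, 4.71], [0.07, 3.14], [-2.87, 2.87]. Speed limits (rad/s): [2.22, 2.22, 2.79, 3.14, 3.14, 3.14].

## Interface

Orientations are given as a unit quaternion [w, x, y, z].
In Python, from rig import arm gives the robot as it stands. The module is installed in compiled form; this text tells all that it offers.
- The arm moves only by the tool drive_tool, never from a script. Its argument "series" is a list of rows, each an object with "travel": the shift along the world's x, y, z in m, a list of three; "twist": the turn, a rotation vector about the world's x, y, z in rad, a list of three; "hand": the closure, from 0 (fully open) to 1 (shut). In form: [{"travel": [x, y, z], "twist": [wx, wy, wz], "hand": hand}, ...]. A call has exactly 10 rows; each row is the pose to reach, as a shift and turn from the pose commanded when the call began; what a row does not reach only later rows make up. A row lasts 1/12 s, in which the tool goes at most 41.7 mm and 7.16 degrees, less where a joint would pass 70% of its speed; a pose out of reach is approached as far as the arm can. A call with a gripper value outside its range is refused whole. The fingers move at their own pace and stop on an object; the grip force is fixed at half the most. Time passes only in rows, so rows that repeat a pose let the fingers close, or fill a call up. It gives the time, the measured TCP pose, the force, the opening and the grip force at its end, in the units of the state.
- arm.get_state(): the state, without advancing time (a new reading comes with each control period).
- arm.grab_frame(name): name is "scene" or "top" or "wrist"; returns the picture (480x640x3 uint8, blue, green, red); there is no depth.
- arm.camera_info(name): a dict with "fx", "fy", "cx", "cy" (pixels), "extrinsics" (4x4, takes a point from camera to world coordinates); the wrist camera has in their place "mount" (4x4, takes a point from camera to tool coordinates, whose origin is the TCP and whose axes are the flange's). Camera axes: x right, y down, z forward; pixel columns grow to the right and rows downward; lengths in mm; the calibration is good to about 2 mm. A picture is of the moment at which its call begins: read the wrist's pose just before it. camera_info takes no time and is no camera call.
- arm.sign_off(): hands the job in; it is judged then, once.
The state is a dict: "t": time; "q": joint angles; "qd": joint speeds; "tau": joint torques, N m; "tcp_pos": TCP position; "ee_rot": TCP orientation; "wrist_force": force on the tool from outside, world axes, zero at the start; "wrist_torque": the same for the moment, N m; "width": opening from 0.0 (shut) to 1.0 (fully open); "finger_force": force on a finger pad.
Only numpy, scipy, OpenCV 4.12 (cv2) and the standard library are available. Lean on these libraries where they do the work, as an engineer would, in place of code of your own. Each camera call takes 0.05 s, during which the arm holds its last target. There are 200 camera calls.

## Working session

There is one attempt and no reset: what is moved stays moved. The work goes in short steps, Python scripts to look and compute and a tool call to move; the robot and the scene stay as the last step left them, time stands still between calls to the robot, and variables do not carry over. Pictures are saved under pics/ and viewed, at most 10 in all, crops included, and the job is handed in when it is done.

Besides the shell and the picture viewer there is one more tool, called after ">>>" in YAML: its name, and indented under it one key for each argument. drive_tool: Moves the arm, as the interface text tells. Its arguments: {"type":"object","properties":{"series":{"type":"array"}},"required":["series"]}

```bash
mkdir -p pics
python3 - <<'E'
from rig import arm
import cv2
s=arm.get_state();print(s['t'],s['tcp_pos'],s['ee_rot'],s['width'])
for n in("top","scene"):
    cv2.imwrite(f'pics/{n}0.png',arm.grab_frame(n)); print(arm.camera_info(n))
print(arm.camera_info("wrist"))
E
```

```text
0.0 [184.7099814  517.69037449 218.11872987] [-1.42689914e-04  1.70599508e-01  9.85340288e-01 -5.52539294e-04] 1.001483794922308
{'fx': 577.3587477790606, 'fy': 577.3587477790606, 'cx': 326.3857212882358, 'cy': 240.80284932218558, 'extrinsics': array([[ 2.97162163e-02, -9.97280461e-01,  6.74435270e-02,
         3.75954859e+02],
       [-9.99537529e-01, -2.92121035e-02,  8.44874728e-03,
         6.68289549e+00],
       [-6.45560329e-03, -6.76634011e-02, -9.97687320e-01,
         1.46630108e+03],
       [ 0.00000000e+00,  0.00000000e+00,  0.00000000e+00,
         1.00000000e+00]])}
{'fx': 501.4693805195611, 'fy': 501.4693805195611, 'cx': 324.4124268764942, 'cy': 244.69603076359155, 'extrinsics': array([[ 3.67881947e-01,  7.59506555e-01, -5.36481748e-01,
         1.08789600e+03],
       [ 9.29869677e-01, -2.99057081e-01,  2.14259765e-01,
        -2.40829942e+02],
       [ 2.29303061e-03, -5.77680409e-01, -8.16259816e-01,
         1.04259517e+03],
       [ 0.00000000e+00,  0.00000000e+00,  0.00000000e+00,
         1.00000000e+00]])}
{'fx': 375.7953630096864, 'fy': 375.7953630096864, 'cx': 319.08885095641745, 'cy': 244.78936722691853, 'mount': array([[-5.16751989e-04, -9.62176497e-01, -2.72426360e-01,
         7.63235209e+01],
       [ 9.99999856e-01, -4.57516141e-04, -2.80958996e-04,
        -6.01938969e-01],
       [ 1.45692686e-04, -2.72426466e-01,  9.62176595e-01,
        -1.66787166e+02],
       [ 0.00000000e+00,  0.00000000e+00,  0.00000000e+00,
         1.00000000e+00]])}
```

View pics/top0.png

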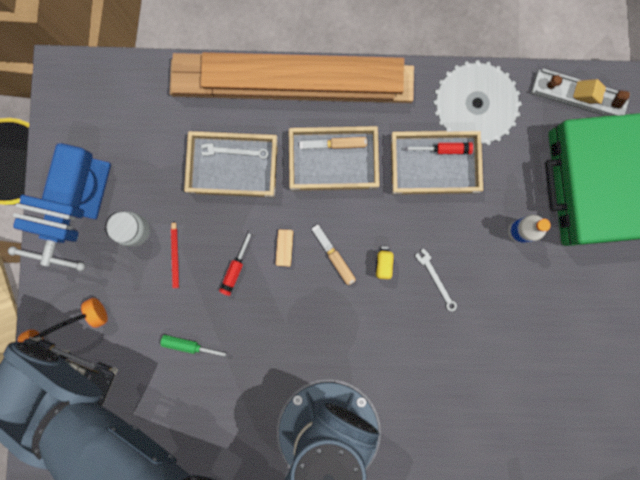

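View pics/scene0.png

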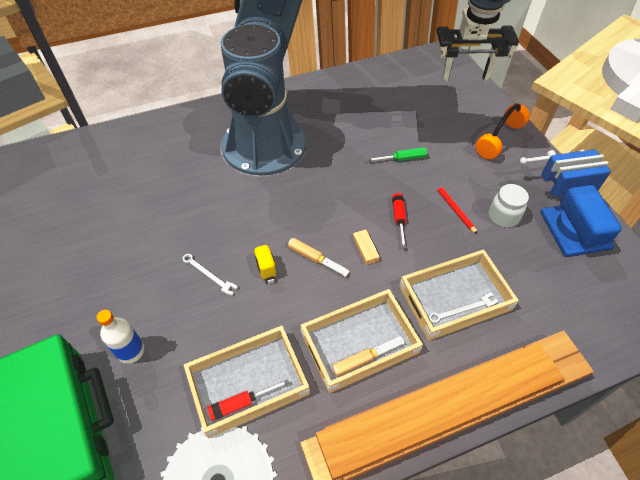

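The chisel at (335,255), old chisel at (335,143) and offcut at (285,248) look alike, and I want the first. For the red screwdriver, the candidates are loose (232,275), old (455,149), green decoy (180,345) and pencil (175,255). I want (232,275). The spanners are loose (435,280) and old (235,152), and I want (435,280). The trays from left to right are spanner, chisel and screwdriver. Next is a close crop plus measurement.

```bash
cat > h.py <<'E'
import numpy as np, cv2
from rig import arm
def w(n,px,z):
    c=arm.camera_info(n);E=c['extrinsics'];px=np.atleast_2d(np.array(px,float))
    d=np.c_[(px[:,0]-c['cx'])/c['fx'],(px[:,1]-c['cy'])/c['fy'],np.ones(len(px))]@E[:3,:3].T
    return E[:3,3]+d*((z-E[2,3])/d[:,2])[:,None]
def blob(im,n,roi,z):
    x0,y0,x1,y1=roi;p=im[y0:y1,x0:x1]
    bg=np.median(p.reshape(-1,3),0); m=(np.abs(p-bg).max(2)>35).astype(np.uint8)
    k,l,st,_=cv2.connectedComponentsWithStats(m); i=1+np.argmax(st[1:,4])
    ys,xs=np.nonzero(l==i); P=w(n,np.c_[xs+x0,ys+y0],z)[:,:2]
    c=P.mean(0);u=np.linalg.svd(P-c,full_matrices=False)[2][0]; u=u*np.sign(u[0])
    a=(P-c)@u;b=(P-c)@[-u[1],u[0]]
    # widths near the two ends
    e=[np.ptp(b[a<a.min()+25]),np.ptp(b[a>a.max()-25])]
    mid=c+u*(a.min()+a.max())/2+np.array([-u[1],u[0]])*(b[abs(a)<40].min()+b[abs(a)<40].max())/2
    return mid.round(1),np.degrees(np.arctan2(u[1],u[0])).round(1),np.ptp(a).round(1),np.ptp(b).round(1),np.round(e)
E
python3 - <<'E'
from h import *
im=cv2.imread('pics/top0.png')
for nm,r,z in(('chisel',(305,218,362,290),12),('driver',(214,225,258,300),14),('spanner',(408,240,465,316),5)):
    print(nm,*blob(im,'top',r,z))
c=im[120:320,150:490];cv2.imwrite('pics/crop0.png',cv2.resize(c,None,fx=2.35,fy=2.35,interpolation=cv2.INTER_CUBIC))
for nm,r in(('sp',(180,125,282,202)),('ch',(284,120,384,196)),('sd',(387,125,489,198))):
    x0,y0,x1,y1=r;p=im[y0:y1,x0:x1].astype(int)
    m=((p[:,:,2]-p[:,:,0]>30)&(p[:,:,1]-p[:,:,0]>12)).astype(np.uint8)
    k,l,st,_=cv2.connectedComponentsWithStats(m);i=1+np.argmax(st[1:,4])
    ys,xs=np.nonzero(l==i);P=w('top',np.c_[xs+x0,ys+y0],46)[:,:2].astype(np.float32)
    print(nm,cv2.minAreaRect(P))
E
```

```text
chisel [440.2   2.5] 35.2 172.0 31.5 [30. 21.]
driver [410.7 245. ] -21.3 166.2 34.4 [32.  9.]
spanner [ 384.1 -262.8] 31.2 172.3 32.1 [26. 31.]
sp ((658.2884521484375, 262.8104553222656), (225.87997436523438, 157.12840270996094), 89.1070785522461)
ch ((680.34716796875, 6.996086120605469), (157.36688232421875, 223.5526123046875), 2.557400941848755)
sd ((676.47900390625, -249.12088012695312), (155.96844482421875, 225.80731201171875), 1.6063631772994995)
```

View pics/crop0.png

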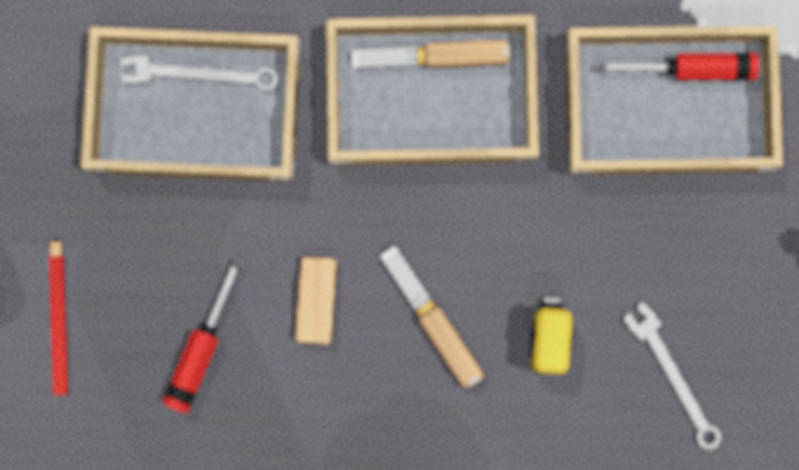

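The crop confirms the choices: loose chisel with edge at (388,255), red screwdriver with tip at (235,267), and spanner with open jaw at (640,318). In the trays the old tools lie on the far side, edge, tip and jaw pointing left. So tray +x is about world +Y, and +y points towards the robot.

The measured lengths of 172, 166 and 172 mm match the given 170, and the trays come out near 220 x 150. I'll start with the chisel.

>>> drive_tool:
  series:
    - {"travel":[0.012,-0.026,-0.004],"twist":[0,0,-0.11],"hand":0}
    - {"travel":[0.024,-0.052,-0.008],"twist":[0,0,-0.22],"hand":0}
    - {"travel":[0.036,-0.078,-0.012],"twist":[0,0,-0.33],"hand":0}
    - {"travel":[0.048,-0.104,-0.016],"twist":[0,0,-0.44],"hand":0}
    - {"travel":[0.06,-0.13,-0.02],"twist":[0,0,-0.55],"hand":0}
    - {"travel":[0.072,-0.156,-0.024],"twist":[0,0,-0.66],"hand":0}
    - {"travel":[0.084,-0.182,-0.028],"twist":[0,0,-0.77],"hand":0}
    - {"travel":[0.096,-0.208,-0.032],"twist":[0,0,-0.88],"hand":0}
    - {"travel":[0.108,-0.234,-0.036],"twist":[0,0,-0.99],"hand":0}
    - {"travel":[0.12,-0.26,-0.04],"twist":[0,0,-1.1],"hand":0}

```text
t: 0.93
tcp_pos: [305.0, 256.7, 178.4]
ee_rot: [-0.0, 0.662, 0.749, -0.0]
wrist_force: [0.8, 0.1, 0.1]
width: 1.0
finger_force: 0.0
```

>>> drive_tool:
  series:
    - {"travel":[0.013,-0.027,-0.004],"twist":[0,0,-0.11],"hand":0}
    - {"travel":[0.026,-0.054,-0.008],"twist":[0,0,-0.22],"hand":0}
    - {"travel":[0.039,-0.081,-0.012],"twist":[0,0,-0.33],"hand":0}
    - {"travel":[0.052,-0.108,-0.016],"twist":[0,0,-0.44],"hand":0}
    - {"travel":[0.065,-0.135,-0.02],"twist":[0,0,-0.55],"hand":0}
    - {"travel":[0.078,-0.162,-0.024],"twist":[0,0,-0.66],"hand":0}
    - {"travel":[0.091,-0.19,-0.028],"twist":[0,0,-0.77],"hand":0}
    - {"travel":[0.104,-0.217,-0.032],"twist":[0,0,-0.88],"hand":0}
    - {"travel":[0.117,-0.244,-0.036],"twist":[0,0,-0.99],"hand":0}
    - {"travel":[0.125,-0.263,-0.04],"twist":[0,0,-1.084],"hand":0}

```text
t: 1.77
tcp_pos: [430.7, -7.1, 138.4]
ee_rot: [0.0, 0.954, 0.299, 0.0]
wrist_force: [0.4, 0.0, -0.5]
width: 0.999
finger_force: 0.0
```

```bash
cat >> h.py <<'E'
from scipy.spatial.transform import Rotation as R
def st():
    s=arm.get_state();q=s['ee_rot'];M=R.from_quat([q[1],q[2],q[3],q[0]]).as_matrix()
    print(round(s['t'],2),np.round(s['tcp_pos'],1),'psi',np.degrees(np.arctan2(M[1,1],M[0,1])).round(2),'w',round(s['width'],3),np.round(s['wrist_force'],1),round(float(s['finger_force']),1),'q6',np.round(s['q'][5],2)); return s,M
def wrist(name):
    s,M=st();im=arm.grab_frame('wrist');cv2.imwrite(f'pics/{name}.png',im);np.save(f'pics/{name}.npy',np.vstack([M,s['tcp_pos']]));return im
def ww(name,px,z):
    A=np.load(f'pics/{name}.npy');c=arm.camera_info('wrist');m=c['mount'];px=np.atleast_2d(np.array(px,float))
    d=np.c_[(px[:,0]-c['cx'])/c['fx'],(px[:,1]-c['cy'])/c['fy'],np.ones(len(px))]@(A[:3]@m[:3,:3]).T
    o=A[3]+A[:3]@m[:3,3]; return o+d*((z-o[2])/d[:,2])[:,None]
E
python3 -c "
from h import *
wrist('w1')"
```

```text
1.77 [430.7  -7.1 138.4] psi -55.15 w 0.999 [ 0.4  0.  -0.5] 0.0 q6 0.84
```

View pics/w1.png

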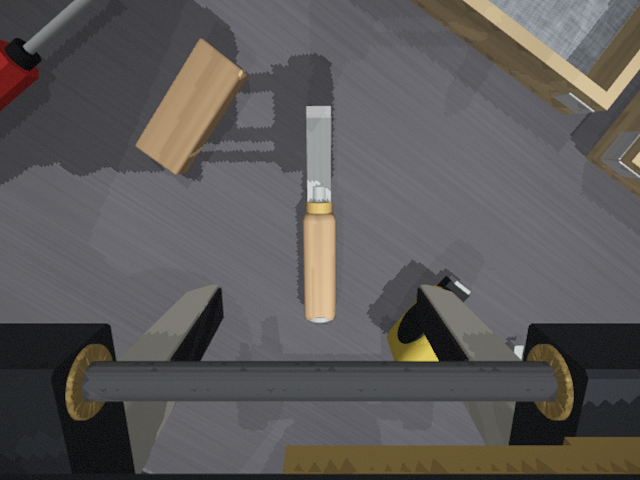

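The wrist view shows the chisel centred and upright: edge at (318,106), butt at (320,320). The tape at (415,335) lies near the right finger, so I'll measure it.

```bash
python3 -c "
from h import *
e,b=ww('w1',[[318,106],[320,319]],12)
u=(e-b)[:2];L=np.hypot(*u);u/=L
print(e,b,L,np.degrees(np.arctan2(u[1],u[0])),'org',(e[:2]-98*u+b[:2]+72*u)/2)
print(ww('w1',[[452,275],[395,330]],30), w('top',[[385,250],[385,278],[377,262],[394,262]],40))
"
```

```text
[510.29852263  49.42178662  12.        ] [369.83428885 -50.1876236   12.        ] 172.1982449843875 35.34214229919795 org [429.46214529  -7.90286931]
[[ 467.03794039 -107.75024056   30.        ]
 [ 404.10066398 -100.6364116    30.        ]] [[ 453.83891814 -126.74081526   40.        ]
 [ 384.78712666 -128.31935428   40.        ]
 [ 423.60730675 -107.6911654    40.        ]
 [ 424.8450816  -149.60774818   40.        ]]
```

>>> drive_tool:
  series:
    - {"travel":[0,0,-0.025],"twist":[0,0,0],"hand":0}
    - {"travel":[0,0,-0.05],"twist":[0,0,0],"hand":0}
    - {"travel":[0,0,-0.075],"twist":[0,0,0],"hand":0}
    - {"travel":[0,0,-0.1],"twist":[0,0,0],"hand":0}
    - {"travel":[0,0,-0.115],"twist":[0,0,0],"hand":0}
    - {"travel":[0,0,-0.125],"twist":[0,0,0],"hand":0}
    - {"travel":[0,0,-0.131],"twist":[0,0,0],"hand":0}
    - {"travel":[0,0,-0.134],"twist":[0,0,0],"hand":0}
    - {"travel":[0,0,-0.134],"twist":[0,0,0],"hand":0.6}
    - {"travel":[0,0,-0.134],"twist":[0,0,0],"hand":1}

```text
t: 2.65
tcp_pos: [430.2, -5.0, 5.2]
ee_rot: [0.0, 0.953, 0.303, 0.0]
wrist_force: [-0.3, -0.6, -0.3]
width: 0.901
finger_force: 0.0
```

>>> drive_tool:
  series:
    - {"travel":[0,0,0],"twist":[0,0,0],"hand":1}
    - {"travel":[0,0,0],"twist":[0,0,0],"hand":1}
    - {"travel":[0,0,0],"twist":[0,0,0],"hand":1}
    - {"travel":[0,0,0],"twist":[0,0,0],"hand":1}
    - {"travel":[0,0,0],"twist":[0,0,0],"hand":1}
    - {"travel":[0,0,0],"twist":[0,0,0],"hand":1}
    - {"travel":[0,0,0],"twist":[0,0,0],"hand":1}
    - {"travel":[0,0,0.002],"twist":[0,0,0],"hand":1}
    - {"travel":[0,0,0.006],"twist":[0,0,0],"hand":1}
    - {"travel":[0,0,0.01],"twist":[0,0,0],"hand":1}

```text
t: 3.48
tcp_pos: [429.7, -5.0, 14.9]
ee_rot: [-0.0, 0.953, 0.303, -0.0]
wrist_force: [0.1, 0.5, -0.7]
width: 0.277
finger_force: 30.0
```

```bash
python3 -c "
from h import *
st()
for n,C,th,o in(('ch',(680.3,7.0),92.6,13),('sd',(676.5,-249.1),91.6,17),('sp',(658.3,262.8),89.1,0)):
    a=np.radians(th);print(n,np.array(C)+np.array([[np.cos(a),-np.sin(a)],[np.sin(a),np.cos(a)]])@[-o,22],'psi',th-90)
"
```

```text
3.48 [429.7  -5.   14.9] psi -54.78 w 0.277 [ 0.1  0.5 -0.7] 30.0 q6 0.84
ch [658.91236631  -6.98460315] psi 2.5999999999999943
sd [ 654.98324533 -266.70764801] psi 1.5999999999999943
sp [636.30271409 263.14556098] psi -0.9000000000000057
```

>>> drive_tool:
  series:
    - {"travel":[0,0,0.02],"twist":[0,0,0],"hand":1}
    - {"travel":[0.006,0,0.05],"twist":[0,0,0.05],"hand":1}
    - {"travel":[0.03,0,0.08],"twist":[0,0,0.15],"hand":1}
    - {"travel":[0.06,0,0.1],"twist":[0,0,0.27],"hand":1}
    - {"travel":[0.095,0,0.11],"twist":[0,0,0.39],"hand":1}
    - {"travel":[0.13,0,0.115],"twist":[0,0,0.51],"hand":1}
    - {"travel":[0.165,0,0.115],"twist":[0,0,0.63],"hand":1}
    - {"travel":[0.195,0,0.115],"twist":[0,0,0.75],"hand":1}
    - {"travel":[0.216,-0.001,0.115],"twist":[0,0,0.87],"hand":1}
    - {"travel":[0.226,-0.002,0.115],"twist":[0,0,0.96],"hand":1}

```text
t: 4.32
tcp_pos: [657.8, -7.0, 129.7]
ee_rot: [0.0, 0.703, 0.711, 0.0]
wrist_force: [-0.2, 0.2, -1.6]
width: 0.273
finger_force: 30.0
```

>>> drive_tool:
  series:
    - {"travel":[0.003,0,0],"twist":[0,0,0.04],"hand":1}
    - {"travel":[0.003,0,0],"twist":[0,0,0.04],"hand":1}
    - {"travel":[0.003,0,0],"twist":[0,0,0.04],"hand":1}
    - {"travel":[0.003,0,0],"twist":[0,0,0.04],"hand":1}
    - {"travel":[0.003,0,0],"twist":[0,0,0.04],"hand":1}
    - {"travel":[0.003,0,0],"twist":[0,0,0.04],"hand":1}
    - {"travel":[0.003,0,0],"twist":[0,0,0.04],"hand":1}
    - {"travel":[0.003,0,0],"twist":[0,0,0.04],"hand":1}
    - {"travel":[0.003,0,0],"twist":[0,0,0.04],"hand":1}
    - {"travel":[0.003,0,0],"twist":[0,0,0.04],"hand":1}

```text
t: 5.15
tcp_pos: [658.8, -7.0, 129.6]
ee_rot: [-0.0, 0.691, 0.722, -0.0]
wrist_force: [0.3, -0.3, -0.9]
width: 0.277
finger_force: 30.0
```

```bash
python3 -c "
from h import *
wrist('w2')"
```

```text
5.15 [658.8  -7.  129.6] psi 2.51 w 0.277 [ 0.3 -0.3 -0.9] 30.0 q6 -0.13
```

View pics/w2.png

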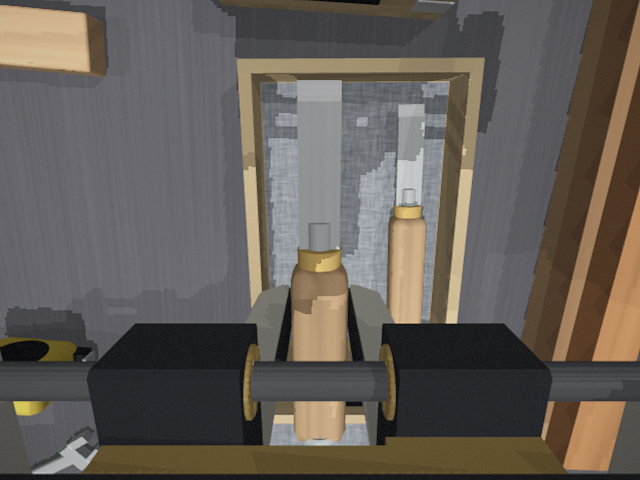

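Tray rim corners are at (237,59) and (484,58), the held chisel edge at (319,80) and the old chisel edge at (411,104). All point the same way.

```bash
python3 -c "
from h import *
A,B=ww('w2',[[237,59],[484,58]],46)[:,:2]
print(A,B,np.hypot(*(B-A)))
d=(B-A)/np.hypot(*(B-A)); x=np.array([-d[1],d[0]])  # tray x = left of far-going d
m=(A+B)/2; C=m-110*x; y=-d
print('ang x',np.degrees(np.arctan2(x[1],x[0])),'C',C,'org tgt',C+22*y-13*x)
print('held edge',ww('w2',[319,80],137),'old edge/ferrule',ww('w2',[[411,104],[408,212]],20))
"
```

```text
[602.82961328 112.43150652] [752.63491495 119.47050757] 149.97058359061862
ang x 92.69021609564493 C [682.89521072   6.07223757] org tgt [661.52962324  -7.94602451]
held edge [[653.73461936  90.28531038 137.        ]] old edge/ferrule [[717.12128091  93.81311837  20.        ]
 [723.21573221  18.30038204  20.        ]]
```

>>> drive_tool:
  series:
    - {"travel":[0.0025,-0.001,-0.005],"twist":[0,0,0],"hand":1}
    - {"travel":[0.0025,-0.001,-0.02],"twist":[0,0,0],"hand":1}
    - {"travel":[0.0025,-0.001,-0.04],"twist":[0,0,0],"hand":1}
    - {"travel":[0.0025,-0.001,-0.06],"twist":[0,0,0],"hand":1}
    - {"travel":[0.0025,-0.001,-0.08],"twist":[0,0,0],"hand":1}
    - {"travel":[0.0025,-0.001,-0.094],"twist":[0,0,0],"hand":1}
    - {"travel":[0.0025,-0.001,-0.102],"twist":[0,0,0],"hand":1}
    - {"travel":[0.0025,-0.001,-0.107],"twist":[0,0,0],"hand":1}
    - {"travel":[0.0025,-0.001,-0.11],"twist":[0,0,0],"hand":1}
    - {"travel":[0.0025,-0.001,-0.112],"twist":[0,0,0],"hand":1}

```text
t: 6.03
tcp_pos: [661.8, -8.0, 18.0]
ee_rot: [0.0, 0.691, 0.722, 0.0]
wrist_force: [-0.5, -0.2, -0.9]
width: 0.28
finger_force: 30.0
```

>>> drive_tool:
  series:
    - {"travel":[0,0,-0.001],"twist":[0,0,0],"hand":1}
    - {"travel":[0,0,-0.002],"twist":[0,0,0],"hand":1}
    - {"travel":[0,0,-0.003],"twist":[0,0,0],"hand":1}
    - {"travel":[0,0,-0.004],"twist":[0,0,0],"hand":1}
    - {"travel":[0,0,-0.0045],"twist":[0,0,0],"hand":1}
    - {"travel":[0,0,-0.0045],"twist":[0,0,0],"hand":1}
    - {"travel":[0,0,-0.0045],"twist":[0,0,0],"hand":1}
    - {"travel":[0,0,-0.0045],"twist":[0,0,0],"hand":1}
    - {"travel":[0,0,-0.0045],"twist":[0,0,0],"hand":1}
    - {"travel":[0,0,-0.0045],"twist":[0,0,0],"hand":1}

```text
t: 6.87
tcp_pos: [661.8, -8.0, 17.3]
ee_rot: [0.001, 0.691, 0.723, 0.0]
wrist_force: [-15.2, 1.0, 31.8]
width: 0.276
finger_force: 30.0
```

Contact came early, at TCP z 17.3 with 32 N, where I expected about 13. I'll back off and look.

>>> drive_tool:
  series:
    - {"travel":[0,0,0.002],"twist":[0,0,0],"hand":1}
    - {"travel":[0,0,0.004],"twist":[0,0,0],"hand":1}
    - {"travel":[0,0,0.006],"twist":[0,0,0],"hand":1}
    - {"travel":[0,0,0.006],"twist":[0,0,0],"hand":1}
    - {"travel":[0,0,0.006],"twist":[0,0,0],"hand":1}
    - {"travel":[0,0,0.006],"twist":[0,0,0],"hand":1}
    - {"travel":[0,0,0.006],"twist":[0,0,0],"hand":1}
    - {"travel":[0,0,0.006],"twist":[0,0,0],"hand":1}
    - {"travel":[0,0,0.006],"twist":[0,0,0],"hand":1}
    - {"travel":[0,0,0.006],"twist":[0,0,0],"hand":1}

```text
t: 7.7
tcp_pos: [661.3, -8.0, 19.0]
ee_rot: [-0.0, 0.691, 0.722, -0.0]
wrist_force: [-0.0, 1.1, -1.2]
width: 0.277
finger_force: 30.0
```

```bash
python3 -c "
from h import *
st()
a=arm.grab_frame('scene')[280:430,290:440];b=arm.grab_frame('wrist')
cv2.imwrite('pics/c3.png',np.hstack([cv2.resize(a,(400,400),interpolation=cv2.INTER_CUBIC),cv2.resize(b[40:480,130:570],(400,400))]))"
```

```text
7.7 [661.3  -8.   19. ] psi 2.52 w 0.277 [-0.   1.1 -1.2] 30.0 q6 -0.13
```

View pics/c3.png

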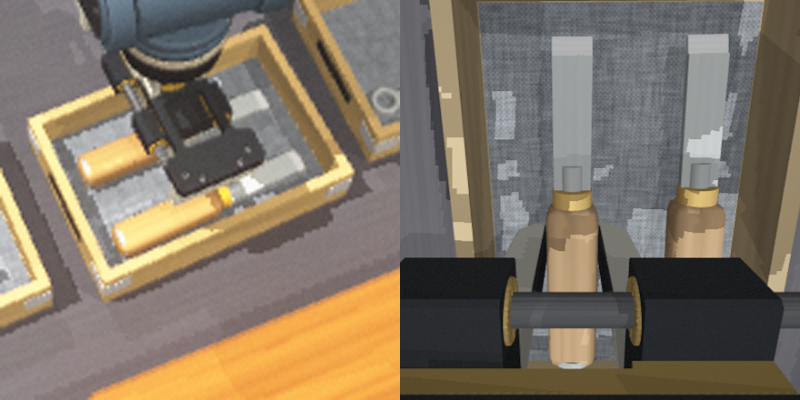

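Nothing is in the way. The fingers most likely finished closing after the lift had begun, so the chisel sits about 4.5 mm low in the grip and the contact was with the tray floor. I'll touch down at about 17.4 and open only halfway.

>>> drive_tool:
  series:
    - {"travel":[0,0,-0.0005],"twist":[0,0,0],"hand":1}
    - {"travel":[0,0,-0.001],"twist":[0,0,0],"hand":1}
    - {"travel":[0,0,-0.0015],"twist":[0,0,0],"hand":1}
    - {"travel":[0,0,-0.0018],"twist":[0,0,0],"hand":1}
    - {"travel":[0,0,-0.0018],"twist":[0,0,0],"hand":1}
    - {"travel":[0,0,-0.0018],"twist":[0,0,0],"hand":0.65}
    - {"travel":[0,0,-0.0018],"twist":[0,0,0],"hand":0.55}
    - {"travel":[0,0,-0.0018],"twist":[0,0,0],"hand":0.5}
    - {"travel":[0,0,-0.0018],"twist":[0,0,0],"hand":0.5}
    - {"travel":[0,0,-0.0018],"twist":[0,0,0],"hand":0.5}

```text
t: 8.63
tcp_pos: [661.4, -8.0, 17.4]
ee_rot: [0.0, 0.691, 0.722, 0.0]
wrist_force: [-0.3, -0.2, 0.3]
width: 0.501
finger_force: 0.0
```

>>> drive_tool:
  series:
    - {"travel":[0,0,0],"twist":[0,0,0],"hand":0.5}
    - {"travel":[0,0,0],"twist":[0,0,0],"hand":0.5}
    - {"travel":[0,0,0.005],"twist":[0,0,0],"hand":0.5}
    - {"travel":[0,0,0.015],"twist":[0,0,0],"hand":0.5}
    - {"travel":[0,0,0.03],"twist":[0,0,0],"hand":0.5}
    - {"travel":[0,0,0.05],"twist":[0,0,0],"hand":0.5}
    - {"travel":[0,0,0.075],"twist":[0,0,0],"hand":0.5}
    - {"travel":[0,0,0.1],"twist":[0,0,0],"hand":0.2}
    - {"travel":[0,0,0.12],"twist":[0,0,0],"hand":0}
    - {"travel":[0,0,0.13],"twist":[0,0,0],"hand":0}

```text
t: 9.47
tcp_pos: [662.6, -8.1, 152.0]
ee_rot: [0.002, 0.691, 0.723, 0.002]
wrist_force: [1.1, 0.3, 0.6]
width: 0.672
finger_force: 0.0
```

```bash
python3 -c "
from h import *
wrist('w4')"
```

```text
9.47 [662.6  -8.1 152. ] psi 2.52 w 0.672 [1.1 0.3 0.6] 0.0 q6 -0.13
```

View pics/w4.png

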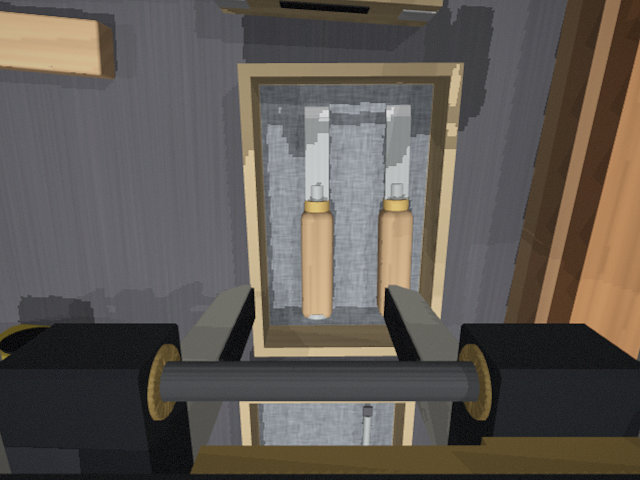

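The chisel lies flat at (317,105)-(317,317), parallel to the old one at (397,105)-(395,317). Screwdriver next.

>>> drive_tool:
  series:
    - {"travel":[-0.013,0.013,0],"twist":[0,0,-0.1],"hand":0}
    - {"travel":[-0.026,0.026,0],"twist":[0,0,-0.2],"hand":0}
    - {"travel":[-0.039,0.039,0],"twist":[0,0,-0.3],"hand":0}
    - {"travel":[-0.052,0.052,0],"twist":[0,0,-0.4],"hand":0}
    - {"travel":[-0.065,0.065,0],"twist":[0,0,-0.5],"hand":0}
    - {"travel":[-0.078,0.078,0],"twist":[0,0,-0.6],"hand":0}
    - {"travel":[-0.091,0.091,0],"twist":[0,0,-0.7],"hand":0}
    - {"travel":[-0.104,0.104,0],"twist":[0,0,-0.8],"hand":0}
    - {"travel":[-0.117,0.117,0],"twist":[0,0,-0.9],"hand":0}
    - {"travel":[-0.13,0.13,0],"twist":[0,0,-1.0],"hand":0}

```text
t: 10.35
tcp_pos: [530.2, 122.5, 146.9]
ee_rot: [-0.0, 0.954, 0.3, -0.0]
wrist_force: [0.5, 0.5, 0.7]
width: 0.999
finger_force: 0.0
```

>>> drive_tool:
  series:
    - {"travel":[-0.015,0.014,0],"twist":[0,0,-0.11],"hand":0}
    - {"travel":[-0.03,0.028,0],"twist":[0,0,-0.22],"hand":0}
    - {"travel":[-0.045,0.042,0],"twist":[0,0,-0.33],"hand":0}
    - {"travel":[-0.06,0.056,0],"twist":[0,0,-0.44],"hand":0}
    - {"travel":[-0.075,0.07,0],"twist":[0,0,-0.55],"hand":0}
    - {"travel":[-0.09,0.084,0],"twist":[0,0,-0.66],"hand":0}
    - {"travel":[-0.105,0.098,0],"twist":[0,0,-0.77],"hand":0}
    - {"travel":[-0.12,0.112,0],"twist":[0,0,-0.88],"hand":0}
    - {"travel":[-0.135,0.128,0],"twist":[0,0,-0.986],"hand":0}
    - {"travel":[-0.135,0.128,0],"twist":[0,0,-0.986],"hand":0}

```text
t: 11.18
tcp_pos: [394.0, 251.4, 147.0]
ee_rot: [0.0, 0.982, -0.187, -0.001]
wrist_force: [0.8, 0.7, -0.6]
width: 1.001
finger_force: 0.0
```

```bash
python3 -c "
from h import *
im=wrist('w5')
p=im.astype(int)[:320,150:500]
red=((p[:,:,2]>90)&(p[:,:,1]<60)&(p[:,:,0]<60)).astype(np.uint8)
k,l,s,_=cv2.connectedComponentsWithStats(red);i=1+np.argmax(s[1:,4]);print(s[i])
ys,xs=np.nonzero(l==i);r=cv2.minAreaRect(np.c_[xs+150,ys].astype(np.float32));print(r)
P=ww('w5',np.c_[xs+150,ys],14)[:,:2].astype(np.float32);print(cv2.minAreaRect(P))"
```

```text
11.18 [394.  251.4 147. ] psi -111.58 w 1.001 [ 0.8  0.7 -0.6] 0.0 q6 2.42
[ 154  203   35   80 1333]
((321.0, 242.5), (79.0, 34.0), 90.0)
((384.70538330078125, 252.5696563720703), (28.113502502441406, 68.21430206298828), 69.18353271484375)
```

View pics/w5.png

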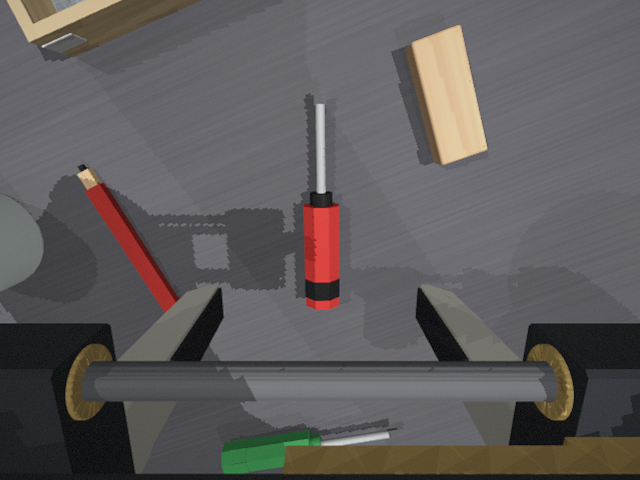

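The red screwdriver is centred: tip at (320,103), handle end at (321,309). The pencil passes at (165,300), so I'll check its clearance.

```bash
python3 -c "
from h import *
t,b=ww('w5',[[320.5,103],[321.5,308]],14)[:,:2]
L=np.hypot(*(t-b));u=(t-b)/L
o=(t-102*u+b+68*u)/2
print(L,np.degrees(np.arctan2(u[1],u[0])),'org',o)
s,M=st();p=ww('w5',[[178,300],[165,300]],8)-s['tcp_pos'];print(p@M)
"
```

```text
167.67200730486363 -21.251925605455984 org [392.66417181 249.33998814]
11.23 [395.2 250.6 147.1] psi -111.15 w 1.003 [ 0.5 -0.1 -0.6] 0.0 q6 2.41
[[ -62.76324606 -124.63413248  139.0800268 ]
 [ -62.66656972 -136.10422997  139.07469354]]
```

>>> drive_tool:
  series:
    - {"travel":[-0.003,-0.001,-0.02],"twist":[0,0,0],"hand":0}
    - {"travel":[-0.003,-0.001,-0.045],"twist":[0,0,0],"hand":0}
    - {"travel":[-0.003,-0.001,-0.07],"twist":[0,0,0],"hand":0}
    - {"travel":[-0.003,-0.001,-0.095],"twist":[0,0,0],"hand":0}
    - {"travel":[-0.003,-0.001,-0.115],"twist":[0,0,0],"hand":0}
    - {"travel":[-0.003,-0.001,-0.13],"twist":[0,0,0],"hand":0}
    - {"travel":[-0.003,-0.001,-0.138],"twist":[0,0,0],"hand":0}
    - {"travel":[-0.003,-0.001,-0.142],"twist":[0,0,0],"hand":0}
    - {"travel":[-0.003,-0.001,-0.142],"twist":[0,0,0],"hand":0.6}
    - {"travel":[-0.003,-0.001,-0.142],"twist":[0,0,0],"hand":1}

```text
t: 12.07
tcp_pos: [393.8, 249.0, 5.8]
ee_rot: [-0.0, 0.983, -0.184, 0.0]
wrist_force: [-0.2, -0.3, 0.3]
width: 0.904
finger_force: 0.0
```

>>> drive_tool:
  series:
    - {"travel":[0,0,0],"twist":[0,0,0],"hand":1}
    - {"travel":[0,0,0],"twist":[0,0,0],"hand":1}
    - {"travel":[0,0,0],"twist":[0,0,0],"hand":1}
    - {"travel":[0,0,0],"twist":[0,0,0],"hand":1}
    - {"travel":[0,0,0],"twist":[0,0,0],"hand":1}
    - {"travel":[0,0,0],"twist":[0,0,0],"hand":1}
    - {"travel":[0,0,0],"twist":[0,0,0],"hand":1}
    - {"travel":[0,0,0],"twist":[0,0,0],"hand":1}
    - {"travel":[0,0,0],"twist":[0,0,0],"hand":1}
    - {"travel":[0,0,0],"twist":[0,0,0],"hand":1}

```text
t: 12.9
tcp_pos: [393.4, 249.0, 5.4]
ee_rot: [-0.0, 0.983, -0.185, 0.0]
wrist_force: [-0.9, 0.2, 0.4]
width: 0.296
finger_force: 30.0
```

>>> drive_tool:
  series:
    - {"travel":[0,0,0.015],"twist":[0,0,0],"hand":1}
    - {"travel":[0,-0.004,0.045],"twist":[0,0,0.04],"hand":1}
    - {"travel":[0.005,-0.016,0.08],"twist":[0,0,0.12],"hand":1}
    - {"travel":[0.015,-0.036,0.105],"twist":[0,0,0.22],"hand":1}
    - {"travel":[0.03,-0.064,0.12],"twist":[0,0,0.34],"hand":1}
    - {"travel":[0.047,-0.096,0.125],"twist":[0,0,0.46],"hand":1}
    - {"travel":[0.064,-0.13,0.125],"twist":[0,0,0.58],"hand":1}
    - {"travel":[0.082,-0.164,0.125],"twist":[0,0,0.7],"hand":1}
    - {"travel":[0.1,-0.198,0.125],"twist":[0,0,0.82],"hand":1}
    - {"travel":[0.118,-0.232,0.125],"twist":[0,0,0.94],"hand":1}

```text
t: 13.73
tcp_pos: [508.0, 22.5, 130.4]
ee_rot: [-0.0, 0.965, 0.262, -0.0]
wrist_force: [0.3, 1.8, -1.0]
width: 0.296
finger_force: 30.0
```

>>> drive_tool:
  series:
    - {"travel":[0.018,-0.034,0],"twist":[0,0,0.12],"hand":1}
    - {"travel":[0.036,-0.068,0],"twist":[0,0,0.24],"hand":1}
    - {"travel":[0.054,-0.102,0],"twist":[0,0,0.36],"hand":1}
    - {"travel":[0.072,-0.136,0],"twist":[0,0,0.48],"hand":1}
    - {"travel":[0.09,-0.17,0],"twist":[0,0,0.6],"hand":1}
    - {"travel":[0.108,-0.204,0],"twist":[0,0,0.72],"hand":1}
    - {"travel":[0.124,-0.236,0],"twist":[0,0,0.84],"hand":1}
    - {"travel":[0.136,-0.262,0],"twist":[0,0,0.94],"hand":1}
    - {"travel":[0.142,-0.278,0],"twist":[0,0,1.0],"hand":1}
    - {"travel":[0.145,-0.284,0],"twist":[0,0,1.028],"hand":1}

```text
t: 14.57
tcp_pos: [652.8, -262.4, 129.5]
ee_rot: [-0.0, 0.713, 0.701, -0.0]
wrist_force: [-0.0, 0.1, -0.8]
width: 0.301
finger_force: 30.0
```

>>> drive_tool:
  series:
    - {"travel":[0,0,0],"twist":[0,0,0],"hand":1}
    - {"travel":[0,0,0],"twist":[0,0,0],"hand":1}
    - {"travel":[0,0,0],"twist":[0,0,0],"hand":1}
    - {"travel":[0,0,0],"twist":[0,0,0],"hand":1}
    - {"travel":[0,0,0],"twist":[0,0,0],"hand":1}
    - {"travel":[0,0,0],"twist":[0,0,0],"hand":1}
    - {"travel":[0,0,0],"twist":[0,0,0],"hand":1}
    - {"travel":[0,0,0],"twist":[0,0,0],"hand":1}
    - {"travel":[0,0,0],"twist":[0,0,0],"hand":1}
    - {"travel":[0,0,0],"twist":[0,0,0],"hand":1}

```text
t: 15.4
tcp_pos: [652.7, -259.8, 130.4]
ee_rot: [0.0, 0.713, 0.701, 0.0]
wrist_force: [-0.6, 0.5, -0.8]
width: 0.298
finger_force: 30.0
```

```bash
python3 -c "
from h import *
wrist('w6')"
```

```text
15.4 [ 652.7 -259.8  130.4] psi -1.04 w 0.298 [-0.6  0.5 -0.8] 30.0 q6 -0.43
```

View pics/w6.png

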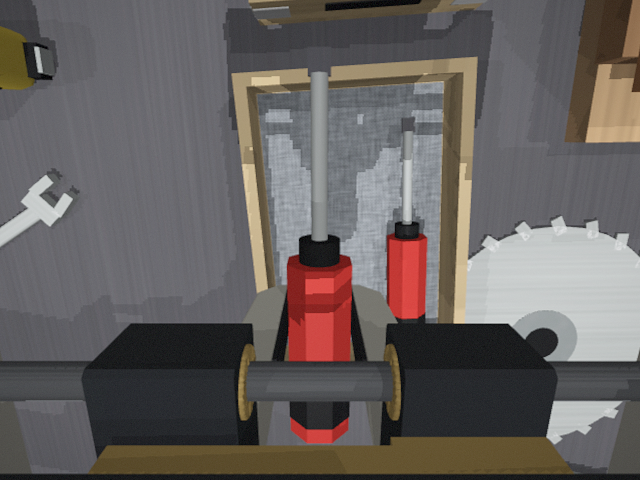

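Rim corners are at (233,73) and (478,57). The held tip at (319,72) and old tip at (408,122) point the same way. I'll correct for the remaining offset and yaw.

```bash
cat >> h.py <<'E'
def tray(n,a,b,o):
    A,B=ww(n,[a,b],46)[:,:2];L=np.hypot(*(B-A));d=(B-A)/L;x=np.array([-d[1],d[0]]);C=(A+B)/2-110*x
    print('W',L,'psi',np.degrees(np.arctan2(d[1],d[0])),'C',C,'tgt',C-22*d-o*x)
E
python3 -c "
from h import *
tray('w6',[233,73],[478,57],17);st()"
```

```text
W 149.8771792943338 psi 2.351800388141774 C [ 680.4523579  -251.63845086] tgt [ 659.16848571 -269.5269048 ]
15.45 [ 652.7 -259.8  130.3] psi -1.04 w 0.295 [-0.2  1.1 -0.8] 30.0 q6 -0.43
```

>>> drive_tool:
  series:
    - {"travel":[0.003,-0.005,0],"twist":[0,0,0.03],"hand":1}
    - {"travel":[0.0065,-0.0095,-0.008],"twist":[0,0,0.056],"hand":1}
    - {"travel":[0.0065,-0.0095,-0.025],"twist":[0,0,0.056],"hand":1}
    - {"travel":[0.0065,-0.0095,-0.045],"twist":[0,0,0.056],"hand":1}
    - {"travel":[0.0065,-0.0095,-0.065],"twist":[0,0,0.056],"hand":1}
    - {"travel":[0.0065,-0.0095,-0.083],"twist":[0,0,0.056],"hand":1}
    - {"travel":[0.0065,-0.0095,-0.097],"twist":[0,0,0.056],"hand":1}
    - {"travel":[0.0065,-0.0095,-0.106],"twist":[0,0,0.056],"hand":1}
    - {"travel":[0.0065,-0.0095,-0.111],"twist":[0,0,0.056],"hand":1}
    - {"travel":[0.0065,-0.0095,-0.113],"twist":[0,0,0.056],"hand":1}

```text
t: 16.28
tcp_pos: [659.2, -269.3, 17.0]
ee_rot: [-0.0, 0.694, 0.72, -0.0]
wrist_force: [1.1, -0.8, -0.5]
width: 0.298
finger_force: 30.0
```

>>> drive_tool:
  series:
    - {"travel":[0,0,-0.0005],"twist":[0,0,0],"hand":1}
    - {"travel":[0,0,-0.001],"twist":[0,0,0],"hand":1}
    - {"travel":[0,0,-0.0015],"twist":[0,0,0],"hand":1}
    - {"travel":[0,0,-0.002],"twist":[0,0,0],"hand":1}
    - {"travel":[0,0,-0.0025],"twist":[0,0,0],"hand":1}
    - {"travel":[0,0,-0.003],"twist":[0,0,0],"hand":1}
    - {"travel":[0,0,-0.0035],"twist":[0,0,0],"hand":1}
    - {"travel":[0,0,-0.0035],"twist":[0,0,0],"hand":1}
    - {"travel":[0,0,-0.0035],"twist":[0,0,0],"hand":1}
    - {"travel":[0,0,-0.0035],"twist":[0,0,0],"hand":1}

```text
t: 17.12
tcp_pos: [659.2, -269.3, 13.8]
ee_rot: [0.0, 0.694, 0.72, -0.0]
wrist_force: [-0.6, -1.1, -1.5]
width: 0.296
finger_force: 30.0
```

>>> drive_tool:
  series:
    - {"travel":[0,0,-0.0003],"twist":[0,0,0],"hand":1}
    - {"travel":[0,0,-0.0006],"twist":[0,0,0],"hand":1}
    - {"travel":[0,0,-0.0006],"twist":[0,0,0],"hand":1}
    - {"travel":[0,0,-0.0006],"twist":[0,0,0],"hand":0.65}
    - {"travel":[0,0,-0.0006],"twist":[0,0,0],"hand":0.55}
    - {"travel":[0,0,-0.0006],"twist":[0,0,0],"hand":0.5}
    - {"travel":[0,0,-0.0006],"twist":[0,0,0],"hand":0.5}
    - {"travel":[0,0,-0.0006],"twist":[0,0,0],"hand":0.5}
    - {"travel":[0,0,-0.0006],"twist":[0,0,0],"hand":0.5}
    - {"travel":[0,0,-0.0006],"twist":[0,0,0],"hand":0.5}

```text
t: 17.95
tcp_pos: [659.2, -269.3, 13.3]
ee_rot: [0.0, 0.694, 0.72, 0.0]
wrist_force: [0.4, 0.1, 0.4]
width: 0.502
finger_force: 0.0
```

>>> drive_tool:
  series:
    - {"travel":[0,0,0.003],"twist":[0,0,0],"hand":0.5}
    - {"travel":[0,0,0.01],"twist":[0,0,0],"hand":0.5}
    - {"travel":[0,0,0.02],"twist":[0,0,0],"hand":0.5}
    - {"travel":[0,0,0.035],"twist":[0,0,0],"hand":0.5}
    - {"travel":[0,0,0.055],"twist":[0,0,0],"hand":0.5}
    - {"travel":[0,0,0.08],"twist":[0,0,0],"hand":0.5}
    - {"travel":[0,0,0.105],"twist":[0,0,0],"hand":0.2}
    - {"travel":[0,0,0.125],"twist":[0,0,0],"hand":0}
    - {"travel":[0,0,0.135],"twist":[0,0,0],"hand":0}
    - {"travel":[0,0,0.135],"twist":[0,0,0],"hand":0}

```text
t: 18.78
tcp_pos: [660.4, -269.8, 152.1]
ee_rot: [0.002, 0.694, 0.72, 0.001]
wrist_force: [0.3, -0.2, -0.2]
width: 0.737
finger_force: 0.0
```

```bash
python3 -c "
from h import *
wrist('w7')"
```

```text
18.78 [ 660.4 -269.8  152.1] psi 2.17 w 0.737 [ 0.3 -0.2 -0.2] 0.0 q6 -0.49
```

View pics/w7.png

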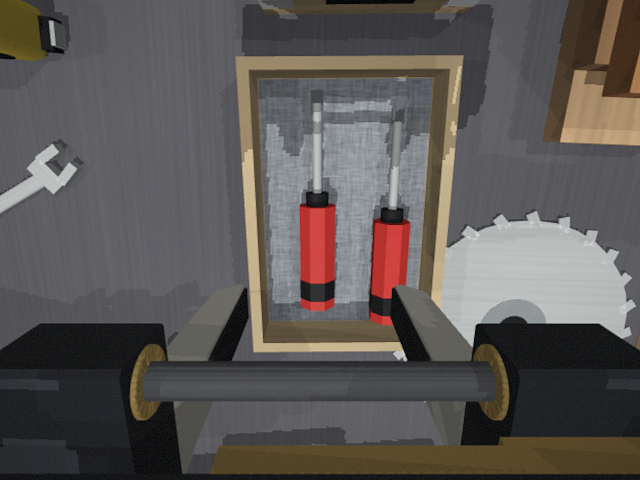

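The screwdriver lies flat at (317,95)-(317,310), beside the old one at (397,110)-(388,322). That uses up the picture allowance, so the spanner will be done with numbers only.

>>> drive_tool:
  series:
    - {"travel":[-0.027,0.001,0],"twist":[0,0,-0.107],"hand":0}
    - {"travel":[-0.054,0.001,0],"twist":[0,0,-0.214],"hand":0}
    - {"travel":[-0.081,0.002,0],"twist":[0,0,-0.32],"hand":0}
    - {"travel":[-0.108,0.002,0],"twist":[0,0,-0.427],"hand":0}
    - {"travel":[-0.135,0.003,0],"twist":[0,0,-0.534],"hand":0}
    - {"travel":[-0.162,0.004,0],"twist":[0,0,-0.64],"hand":0}
    - {"travel":[-0.189,0.004,0],"twist":[0,0,-0.747],"hand":0}
    - {"travel":[-0.216,0.005,0],"twist":[0,0,-0.854],"hand":0}
    - {"travel":[-0.243,0.005,0],"twist":[0,0,-0.96],"hand":0}
    - {"travel":[-0.27,0.006,0],"twist":[0,0,-1.065],"hand":0}

```text
t: 19.67
tcp_pos: [387.3, -262.6, 147.0]
ee_rot: [-0.001, 0.964, 0.266, -0.001]
wrist_force: [-0.5, -0.4, 0.4]
width: 0.998
finger_force: 0.0
```

>>> drive_tool:
  series:
    - {"travel":[-0.005,0,0],"twist":[0,0,0],"hand":0}
    - {"travel":[-0.005,0,0],"twist":[0,0,0],"hand":0}
    - {"travel":[-0.005,0,0],"twist":[0,0,0],"hand":0}
    - {"travel":[-0.005,0,0],"twist":[0,0,0],"hand":0}
    - {"travel":[-0.005,0,0],"twist":[0,0,0],"hand":0}
    - {"travel":[-0.005,0,0],"twist":[0,0,0],"hand":0}
    - {"travel":[-0.005,0,0],"twist":[0,0,0],"hand":0}
    - {"travel":[-0.005,0,0],"twist":[0,0,0],"hand":0}
    - {"travel":[-0.005,0,0],"twist":[0,0,0],"hand":0}
    - {"travel":[-0.005,0,0],"twist":[0,0,0],"hand":0}

```text
t: 20.5
tcp_pos: [384.3, -263.3, 148.2]
ee_rot: [0.0, 0.963, 0.269, 0.0]
wrist_force: [-0.6, 1.3, -0.5]
width: 1.003
finger_force: 0.0
```

```bash
python3 -c "
from h import *
im=wrist('w8')
x0,x1,y1=240,400,322
p=im[:y1,x0:x1].astype(int);m=((p.min(2)>125)&(np.ptp(p,2)<30)).astype(np.uint8)
m=cv2.morphologyEx(m,cv2.MORPH_CLOSE,np.ones((7,7)))
k,l,s,_=cv2.connectedComponentsWithStats(m);print(s[1:][s[1:,4]>60])
i=1+np.argmax(s[1:,4]);ys,xs=np.nonzero(l==i)
P=ww('w8',np.c_[xs+x0,ys],6)[:,:2]
c=P.mean(0);u=np.linalg.svd(P-c,full_matrices=False)[2][0];u*=np.sign(u[0]);v=np.array([-u[1],u[0]])
a=(P-c)@u;b=(P-c)@v;am=(a.min()+a.max())/2;k=abs(a-am)<40
print('L',np.ptp(a),'ang',np.degrees(np.arctan2(u[1],u[0])),'mid',c+u*am+v*(b[k].min()+b[k].max())/2,'shaft w',np.ptp(b[k]),'end widths',np.ptp(b[a<a.min()+25]),np.ptp(b[a>a.max()-25]))
co=np.polyfit(a[k],b[k],1);print('shaft tilt deg',np.degrees(np.arctan(co[0])))
"
```

```text
20.5 [ 384.3 -263.3  148.2] psi -58.84 w 1.003 [-0.6  1.3 -0.5] 0.0 q6 0.33
[[  59  122   40  200 3350]]
L 171.88108619311072 ang 30.687598561972376 mid [ 385.28125169 -262.62060653] shaft w 12.18408372383754 end widths 24.36034760471066 30.30296954916944
shaft tilt deg -0.5201795383273224
```

>>> drive_tool:
  series:
    - {"travel":[0.001,0.001,-0.02],"twist":[0,0,-0.01],"hand":0}
    - {"travel":[0.001,0.001,-0.045],"twist":[0,0,-0.01],"hand":0}
    - {"travel":[0.001,0.001,-0.07],"twist":[0,0,-0.01],"hand":0}
    - {"travel":[0.001,0.001,-0.095],"twist":[0,0,-0.01],"hand":0}
    - {"travel":[0.001,0.001,-0.115],"twist":[0,0,-0.01],"hand":0}
    - {"travel":[0.001,0.001,-0.13],"twist":[0,0,-0.01],"hand":0}
    - {"travel":[0.001,0.001,-0.139],"twist":[0,0,-0.01],"hand":0}
    - {"travel":[0.001,0.001,-0.143],"twist":[0,0,-0.01],"hand":0}
    - {"travel":[0.001,0.001,-0.145],"twist":[0,0,-0.01],"hand":0.3}
    - {"travel":[0.001,0.001,-0.146],"twist":[0,0,-0.01],"hand":0.6}

```text
t: 21.38
tcp_pos: [385.5, -262.5, 2.6]
ee_rot: [0.0, 0.965, 0.264, 0.0]
wrist_force: [-0.2, -0.0, 0.2]
width: 0.904
finger_force: 0.0
```

>>> drive_tool:
  series:
    - {"travel":[0,0,0],"twist":[0,0,0],"hand":1}
    - {"travel":[0,0,0],"twist":[0,0,0],"hand":1}
    - {"travel":[0,0,0],"twist":[0,0,0],"hand":1}
    - {"travel":[0,0,0],"twist":[0,0,0],"hand":1}
    - {"travel":[0,0,0],"twist":[0,0,0],"hand":1}
    - {"travel":[0,0,0],"twist":[0,0,0],"hand":1}
    - {"travel":[0,0,0],"twist":[0,0,0],"hand":1}
    - {"travel":[0,0,0],"twist":[0,0,0],"hand":1}
    - {"travel":[0,0,0],"twist":[0,0,0],"hand":1}
    - {"travel":[0,0,0],"twist":[0,0,0],"hand":1}

```text
t: 22.22
tcp_pos: [385.2, -262.3, 2.2]
ee_rot: [-0.0, 0.965, 0.264, -0.0]
wrist_force: [-0.3, -0.2, 0.7]
width: 0.19
finger_force: 0.0
```

>>> drive_tool:
  series:
    - {"travel":[0,0,0],"twist":[0,0,0],"hand":1}
    - {"travel":[0,0,0],"twist":[0,0,0],"hand":1}
    - {"travel":[0,0,0],"twist":[0,0,0],"hand":1}
    - {"travel":[0,0,0],"twist":[0,0,0],"hand":1}
    - {"travel":[0,0,0],"twist":[0,0,0],"hand":1}
    - {"travel":[0,0,0],"twist":[0,0,0],"hand":1}
    - {"travel":[0,0,0],"twist":[0,0,0],"hand":1}
    - {"travel":[0,0,0],"twist":[0,0,0],"hand":1}
    - {"travel":[0,0,0],"twist":[0,0,0],"hand":1}
    - {"travel":[0,0,0],"twist":[0,0,0],"hand":1}

```text
t: 23.05
tcp_pos: [385.2, -262.3, 2.2]
ee_rot: [-0.0, 0.965, 0.264, -0.0]
wrist_force: [0.3, -0.1, -1.2]
width: 0.122
finger_force: 30.0
```

>>> drive_tool:
  series:
    - {"travel":[0,0,0.012],"twist":[0,0,0],"hand":1}
    - {"travel":[0.002,0.003,0.04],"twist":[0,0,0.02],"hand":1}
    - {"travel":[0.008,0.014,0.075],"twist":[0,0,0.07],"hand":1}
    - {"travel":[0.017,0.034,0.105],"twist":[0,0,0.13],"hand":1}
    - {"travel":[0.031,0.063,0.12],"twist":[0,0,0.19],"hand":1}
    - {"travel":[0.047,0.096,0.128],"twist":[0,0,0.25],"hand":1}
    - {"travel":[0.063,0.13,0.128],"twist":[0,0,0.31],"hand":1}
    - {"travel":[0.08,0.164,0.128],"twist":[0,0,0.37],"hand":1}
    - {"travel":[0.097,0.198,0.128],"twist":[0,0,0.43],"hand":1}
    - {"travel":[0.114,0.232,0.128],"twist":[0,0,0.49],"hand":1}

```text
t: 23.88
tcp_pos: [499.5, -28.4, 130.3]
ee_rot: [-0.0, 0.871, 0.491, -0.0]
wrist_force: [0.4, -1.0, -1.5]
width: 0.121
finger_force: 30.0
```

>>> drive_tool:
  series:
    - {"travel":[0.017,0.034,0],"twist":[0,0,0.07],"hand":1}
    - {"travel":[0.034,0.068,0],"twist":[0,0,0.14],"hand":1}
    - {"travel":[0.051,0.102,0],"twist":[0,0,0.21],"hand":1}
    - {"travel":[0.068,0.136,0],"twist":[0,0,0.28],"hand":1}
    - {"travel":[0.085,0.17,0],"twist":[0,0,0.35],"hand":1}
    - {"travel":[0.101,0.204,0],"twist":[0,0,0.41],"hand":1}
    - {"travel":[0.116,0.236,0],"twist":[0,0,0.46],"hand":1}
    - {"travel":[0.129,0.264,0],"twist":[0,0,0.5],"hand":1}
    - {"travel":[0.137,0.284,0],"twist":[0,0,0.53],"hand":1}
    - {"travel":[0.14,0.292,0],"twist":[0,0,0.54],"hand":1}

```text
t: 24.72
tcp_pos: [639.4, 264.4, 129.6]
ee_rot: [-0.0, 0.708, 0.706, -0.0]
wrist_force: [0.1, -0.5, -1.1]
width: 0.122
finger_force: 30.0
```

>>> drive_tool:
  series:
    - {"travel":[0,0,0],"twist":[0,0,0],"hand":1}
    - {"travel":[0,0,0],"twist":[0,0,0],"hand":1}
    - {"travel":[0,0,0],"twist":[0,0,0],"hand":1}
    - {"travel":[0,0,0],"twist":[0,0,0],"hand":1}
    - {"travel":[0,0,0],"twist":[0,0,0],"hand":1}
    - {"travel":[0,0,0],"twist":[0,0,0],"hand":1}
    - {"travel":[0,0,0],"twist":[0,0,0],"hand":1}
    - {"travel":[0,0,0],"twist":[0,0,0],"hand":1}
    - {"travel":[0,0,0],"twist":[0,0,0],"hand":1}
    - {"travel":[0,0,0],"twist":[0,0,0],"hand":1}

```text
t: 25.55
tcp_pos: [639.2, 261.7, 130.2]
ee_rot: [-0.0, 0.71, 0.705, -0.0]
wrist_force: [-0.2, -0.4, -1.8]
width: 0.122
finger_force: 30.0
```

```bash
python3 -c "
from h import *
im=wrist('w9').astype(int)
m=((im[:,:,2]-im[:,:,0]>28)&(im[:,:,1]-im[:,:,0]>12)).astype(np.uint8); m[322:]=0
m=cv2.morphologyEx(m,cv2.MORPH_CLOSE,np.ones((5,5)))
k,l,s,_=cv2.connectedComponentsWithStats(m)
for i in range(1,k):
    if s[i,4]<800: continue
    ys,xs=np.nonzero(l==i); a=xs+ys; b=xs-ys
    print(s[i],'TL',xs[a.argmin()],ys[a.argmin()],'TR',xs[b.argmax()],ys[b.argmax()])
"
```

```text
25.55 [639.2 261.7 130.2] psi -0.4 w 0.122 [-0.2 -0.4 -1.8] 30.0 q6 0.33
[  552     0    88   322 19052] TL 608 0 TR 639 0
[  235    76   244   246 16263] TL 236 76 TR 478 79
```

```bash
python3 -c "
from h import *
tray('w9',[236,76],[478,79],0)
im=cv2.imread('pics/w9.png');p=im[70:322,255:450].astype(int);m=(p.min(2)>150).astype(np.uint8)
k,l,s,c=cv2.connectedComponentsWithStats(m);print([(*(s[i][:2]+[255,70]),*s[i][2:]) for i in range(1,k) if s[i,4]>150])
"
```

```text
W 149.22154201680573 psi -1.093405568525024 C [660.51429531 262.95807124] tgt [638.51830118 263.37788336]
[(np.int64(265), np.int64(135), np.int32(41), np.int32(167), np.int32(3310)), (np.int64(375), np.int64(143), np.int32(51), np.int32(179), np.int32(3589)), (np.int64(333), np.int64(150), np.int32(57), np.int32(163), np.int32(4026)), (np.int64(329), np.int64(246), np.int32(17), np.int32(17), np.int32(172)), (np.int64(308), np.int64(280), np.int32(24), np.int32(42), np.int32(601))]
```

>>> drive_tool:
  series:
    - {"travel":[-0.0007,0.0015,-0.005],"twist":[0,0,-0.01],"hand":1}
    - {"travel":[-0.0007,0.0015,-0.02],"twist":[0,0,-0.01],"hand":1}
    - {"travel":[-0.0007,0.0015,-0.04],"twist":[0,0,-0.01],"hand":1}
    - {"travel":[-0.0007,0.0015,-0.06],"twist":[0,0,-0.01],"hand":1}
    - {"travel":[-0.0007,0.0015,-0.08],"twist":[0,0,-0.01],"hand":1}
    - {"travel":[-0.0007,0.0015,-0.095],"twist":[0,0,-0.01],"hand":1}
    - {"travel":[-0.0007,0.0015,-0.106],"twist":[0,0,-0.01],"hand":1}
    - {"travel":[-0.0007,0.0015,-0.112],"twist":[0,0,-0.01],"hand":1}
    - {"travel":[-0.0007,0.0015,-0.115],"twist":[0,0,-0.01],"hand":1}
    - {"travel":[-0.0007,0.0015,-0.116],"twist":[0,0,-0.01],"hand":1}

```text
t: 26.43
tcp_pos: [638.7, 263.3, 14.3]
ee_rot: [0.0, 0.713, 0.701, 0.0]
wrist_force: [-0.1, -1.0, -1.0]
width: 0.124
finger_force: 30.0
```

>>> drive_tool:
  series:
    - {"travel":[0,0,-0.0005],"twist":[0,0,0],"hand":1}
    - {"travel":[0,0,-0.001],"twist":[0,0,0],"hand":1}
    - {"travel":[0,0,-0.0015],"twist":[0,0,0],"hand":1}
    - {"travel":[0,0,-0.002],"twist":[0,0,0],"hand":1}
    - {"travel":[0,0,-0.0025],"twist":[0,0,0],"hand":1}
    - {"travel":[0,0,-0.003],"twist":[0,0,0],"hand":1}
    - {"travel":[0,0,-0.0034],"twist":[0,0,0],"hand":1}
    - {"travel":[0,0,-0.0036],"twist":[0,0,0],"hand":1}
    - {"travel":[0,0,-0.0036],"twist":[0,0,0],"hand":1}
    - {"travel":[0,0,-0.0036],"twist":[0,0,0],"hand":1}

```text
t: 27.27
tcp_pos: [638.5, 263.2, 10.6]
ee_rot: [-0.0, 0.713, 0.701, -0.0]
wrist_force: [-0.1, -0.9, -1.3]
width: 0.124
finger_force: 30.0
```

>>> drive_tool:
  series:
    - {"travel":[0,0,-0.0004],"twist":[0,0,0],"hand":1}
    - {"travel":[0,0,-0.0006],"twist":[0,0,0],"hand":1}
    - {"travel":[0,0,-0.0006],"twist":[0,0,0],"hand":1}
    - {"travel":[0,0,-0.0006],"twist":[0,0,0],"hand":0.8}
    - {"travel":[0,0,-0.0006],"twist":[0,0,0],"hand":0.7}
    - {"travel":[0,0,-0.0006],"twist":[0,0,0],"hand":0.65}
    - {"travel":[0,0,-0.0006],"twist":[0,0,0],"hand":0.65}
    - {"travel":[0,0,-0.0006],"twist":[0,0,0],"hand":0.65}
    - {"travel":[0,0,-0.0006],"twist":[0,0,0],"hand":0.65}
    - {"travel":[0,0,-0.0006],"twist":[0,0,0],"hand":0.65}

```text
t: 28.1
tcp_pos: [638.5, 263.2, 10.0]
ee_rot: [-0.0, 0.713, 0.701, -0.0]
wrist_force: [0.0, -0.6, 0.1]
width: 0.35
finger_force: 0.0
```

>>> drive_tool:
  series:
    - {"travel":[0,0,0.003],"twist":[0,0,0],"hand":0.65}
    - {"travel":[0,0,0.01],"twist":[0,0,0],"hand":0.65}
    - {"travel":[0,0,0.02],"twist":[0,0,0],"hand":0.65}
    - {"travel":[0,0,0.035],"twist":[0,0,0],"hand":0.65}
    - {"travel":[0,0,0.055],"twist":[0,0,0],"hand":0.65}
    - {"travel":[0,0,0.08],"twist":[0,0,0],"hand":0.5}
    - {"travel":[0,0,0.11],"twist":[0,0,0],"hand":0.2}
    - {"travel":[0,0,0.14],"twist":[0,0,0],"hand":0}
    - {"travel":[0,0,0.17],"twist":[0,0,0],"hand":0}
    - {"travel":[0,0,0.19],"twist":[0,0,0],"hand":0}

```text
t: 28.93
tcp_pos: [639.2, 263.5, 205.3]
ee_rot: [0.001, 0.713, 0.701, 0.002]
wrist_force: [0.4, 0.0, 0.4]
width: 0.656
finger_force: 0.0
```

>>> drive_tool:
  series:
    - {"travel":[-0.03,0,0.01],"twist":[0,0,0],"hand":0}
    - {"travel":[-0.06,0,0.01],"twist":[0,0,0],"hand":0}
    - {"travel":[-0.09,0,0.01],"twist":[0,0,0],"hand":0}
    - {"travel":[-0.12,0,0.01],"twist":[0,0,0],"hand":0}
    - {"travel":[-0.15,0,0.01],"twist":[0,0,0],"hand":0}
    - {"travel":[-0.18,0,0.01],"twist":[0,0,0],"hand":0}
    - {"travel":[-0.21,0,0.01],"twist":[0,0,0],"hand":0}
    - {"travel":[-0.24,0,0.01],"twist":[0,0,0],"hand":0}
    - {"travel":[-0.26,0,0.01],"twist":[0,0,0],"hand":0}
    - {"travel":[-0.27,0,0.01],"twist":[0,0,0],"hand":0}

```text
t: 29.77
tcp_pos: [366.6, 263.2, 211.4]
ee_rot: [0.0, 0.713, 0.701, 0.001]
wrist_force: [0.1, -0.3, -0.2]
width: 0.999
finger_force: 0.0
```

```bash
python3 -c "
from h import *
st()
im=arm.grab_frame('top');cv2.imwrite('pics/top9.png',im);im0=cv2.imread('pics/top0.png')
d=(np.abs(im.astype(int)-im0).max(2)>40).astype(np.uint8);d[205:]=0
k,l,s,_=cv2.connectedComponentsWithStats(d);print('changed above row 205:',[list(x) for x in s[1:] if x[4]>15])
# new spanner in its tray
bg=(np.abs(im.astype(int)-im0).max(2)>25)
for nm,r,z in(('sp',(195,158,270,188),13),('ch',(296,155,372,180),20),('sd',(398,157,476,184),22)):
    x0,y0,x1,y1=r;m=bg[y0:y1,x0:x1].astype(np.uint8);k,l,s,_=cv2.connectedComponentsWithStats(m,connectivity=8)
    i=1+np.argmax(s[1:,4]);ys,xs=np.nonzero(l==i);P=w('top',np.c_[xs+x0,ys+y0],z)[:,:2].astype(np.float32)
    print(nm,cv2.minAreaRect(P))
"
```

```text
29.77 [366.6 263.2 211.4] psi -0.93 w 0.999 [ 0.1 -0.3 -0.2] 0.0 q6 0.54
changed above row 205: [[np.int32(301), np.int32(163), np.int32(67), np.int32(11), np.int32(541)], [np.int32(426), np.int32(165), np.int32(43), np.int32(13), np.int32(479)], [np.int32(199), np.int32(168), np.int32(59), np.int32(11), np.int32(194)]]
sp ((638.9736938476562, 263.1534118652344), (26.147443771362305, 171.27096557617188), 0.6745873689651489)
ch ((658.9984741210938, 5.173606872558594), (30.719160079956055, 172.2222900390625), 1.626629114151001)
sd ((657.041259765625, -253.7723388671875), (33.16468048095703, 163.98141479492188), 1.637096881866455)
```

All three new tools lie where planned and the changes in the trays are only those three. Handing in.

```bash
python3 -c "
from rig import arm
print(arm.sign_off())"
```

```text
the job is handed in; nothing more can be done
None
```

I put the chisel, screwdriver and spanner flat in their matching trays, beside the old ones and pointing the same way, and handed the job in at about 30 s; the chisel met its tray floor sooner than expected, with a brief 32 N push at about 12 mm/s, and I did not inspect its edge.

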